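# Bring the yellow pipette over its well, ready to dispense

### The arm

A 6-joint arm with a two-finger parallel gripper is mounted at the origin on the work surface. World frame = base frame: x ahead of the robot, y to its left, z up, the work surface at z = 0. Lengths are in m, angles in rad, forces in N, time in s.
With the tool pointing down it reaches from about 0.275 to 0.85 m from the base axis. Payload 19 kg.
Tool frame: the origin (TCP) lies on the centre line of the jaws, within the pads' length; the fingertips stand 11 mm ahead of it and the grasp point (between the pads) lies 8 mm behind it; z points along the fingers, y is the line along which they close (so a half turn about z gives the same grasp; the last joint's range is limited). The gripper opens to 85 mm and grips with 20 to 120 N. Pads are 22 mm wide; open, the fingers measure 114 mm over their backs; the gripper's body (76 mm by 85 mm) begins 54 mm behind the grasp point. The pads swing forward as they close: fully open they stand 13 mm farther back than shut.
Start: joints at [1.207, 0.15, 1.437, -0, 1.554, -0.134], TCP at [0.131, 0.56, 0.242] pointing down, gripper open.
Joint ranges: [-2.8, 2.8], [-0.68, 2.1], [0.12, 2.68], [-1.39, 4.53], [0.16, 2.79], [-2.81, 2.81]. Speed limits (rad/s): [1.89, 1.89, 2.22, 3.01, 3.01, 3.01].

### API

Orientations are given as a unit quaternion [x, y, z, w].
In Python, from station import sensors, cams, r gives the robot as it stands.
- The arm moves only by the shell command python3 -m inch 'ROWS' [FORCE]. ROWS is JSON, a list of rows, each a list of 7 numbers: the turn, a rotation vector about the world's x, y, z in rad, then the shift along the world's x, y, z in cm, then the finger opening in cm, from 0 to 8.54. In form: [[ax, ay, az, dx, dy, dz, gripper], ...]. A call has 1 to 8 rows; each row is the pose to reach, as a shift and turn from the pose commanded when the call began; what a row does not reach only later rows make up. A row lasts 1/10 s, in which the tool goes at most 50 mm and 8.59 degrees, less where a joint would pass 70% of its speed; a pose out of reach is approached as far as the arm can. A call with a gripper value outside its range is refused whole. The fingers move at their own pace and stop on an object; FORCE is the grip in N (left out, the last holds). Time passes only in rows, so rows that repeat a pose let the fingers close. It gives the time, the measured TCP pose, the force, the opening and the grip force at its end, in the units of the state.
- sensors.get_state(): the state, without advancing time (a new reading comes with each control period).
- cams.grab_frame(name): name is "side" or "top" or "wrist"; returns a dict with "image" (384x512x3 uint8, red, green, blue), "depth" (384x512 float32, m along the optical axis (not along the pixel's ray), 0 where there is no reading), "fx", "fy", "cx", "cy" (pixels), "R" (3x3) and "t" (3): a world point X has camera coordinates R X + t. Camera axes: x right, y down, z forward; pixel columns grow to the right and rows downward; lengths in m; the calibration is good to about 2 mm. A picture is of the moment at which its call begins.
- r.job_done(): hands the job in; it is judged then, once.
Trained networks look in a picture, given as the dict that the camera call returned (one of the last four; its "shot" number tells which), for a name from the list of things; names that differ only in an ending like _2 or _b are one class to them, and where a whole thing is asked for, a point or a joint stands for the part that bears it (a point fixed in the world has none). Each returns a list of dicts, best first, with "p" (0 to 1); they miss things now and then, are a little off and sometimes report something else, mostly with a low value. They report only what shows in the picture. A call takes as long as a camera call. They do not tell look-alikes from the thing itself.
- cams.boxes_of(picture, name): "position" ([column, row] in pixels, amid what is visible of it).
- cams.tip_of(picture, name): "position" ([column, row] in pixels: a listed point, or the origin of a listed thing).
The state is a dict: "t": time; "q": joint angles; "qd": joint speeds; "joint_efforts": joint torques, N m; "ee_pos": TCP position; "eef_rot": TCP orientation; "ft_force": force on the tool from outside, world axes, zero at the start; "torque": the same for the moment, N m; "grip_width": opening from 0.0 (shut) to 1.0 (fully open); "finger_force": force on a finger pad.
Only numpy, scipy, OpenCV 4.12 (cv2) and the standard library are available. Lean on these libraries where they do the work, as an engineer would, in place of code of your own. Each camera call takes 0.05 s, during which the arm holds its last target. There are 200 camera calls.

### The job

Take the yellow pipette by its grip out of the stand, carry it over the top of the splash guard without touching the guard, and finish still holding it upright and still, with its tip about 1 cm above the rim of the yellow well and over the well's middle, touching nothing. The pipette must not touch the test plate or any well, and the other two pipettes, the reagent bottle and the cotton jar are to stay where they are. Do not put it down or let go: the job ends with the pipette held there, ready to dispense.

Things in the scene. Friction and masses are not known exactly. Their poses are not given: they have to be found in the camera images.
- yellow_pipette: The one to carry. Rigid upright mini pipette, 137 mm long, about 40 g. Origin: its tip (lowest point); z up its axis. Upward: white cone 3 to 8 mm wide up to 45 mm, white shaft 10 mm wide to 70, flange 24 mm wide to 74, round yellow grip 20 mm wide to 125, grey button 10 mm wide to 137 mm. Hangs loosely by its flange in a hole of the stand, tip 20 mm above the table; comes out straight up.
- blue_pipette: Bystander. Rigid upright mini pipette, 137 mm long, about 40 g. Origin: its tip (lowest point); z up its axis. Upward: white cone 3 to 8 mm wide up to 45 mm, white shaft 10 mm wide to 70, flange 24 mm wide to 74, round blue grip 20 mm wide to 125, grey button 10 mm wide to 137 mm. Hangs loosely by its flange in a hole of the stand, tip 20 mm above the table; comes out straight up.
- red_pipette: Bystander. Rigid upright mini pipette, 137 mm long, about 40 g. Origin: its tip (lowest point); z up its axis. Upward: white cone 3 to 8 mm wide up to 45 mm, white shaft 10 mm wide to 70, flange 24 mm wide to 74, round red grip 20 mm wide to 125, grey button 10 mm wide to 137 mm. Hangs loosely by its flange in a hole of the stand, tip 20 mm above the table; comes out straight up.
- stand: grey pipette stand fixed to the table, 170 (its x) x 70 (its y) x 90 mm tall, open at its long sides: a 12 mm top plate (top at 90 mm) with three 13 mm through-holes in a row along its x at -50, 0 and +50 mm; which pipette hangs in which hole varies. Origin: centre of the underside. It stands to one side of the splash guard, left or right.
- splash_guard: upright white splash guard panel with a blue top rail, fixed to the table between stand and test plate, 320 mm long along its x, 12 mm thick at the rail, on a foot 50 mm wide (its y); its top is 120 mm above the table. Origin: centre of the underside.
- test_plate: white ceramic plate fixed to the table, 150 (its x) x 60 (its y) x 12 mm, with three wells on it in a row along its x at -50, 0 and +50 mm; which well is where varies. Origin: centre of the underside. It lies on the other side of the splash guard from the stand.
- yellow_well: round open cup with yellow sides and rim and a white floor, outer diameter 36 mm, inner 28 mm, 7 mm tall, fixed on the test plate. The target. Origin: centre of its underside, 12 mm above the table.
- yellow_well_mouth (a point): point at the centre of the yellow well's mouth, level with its rim, 19 mm above the table
- blue_well: round open cup with blue sides and rim and a white floor, outer diameter 36 mm, inner 28 mm, 7 mm tall, fixed on the test plate. Origin: centre of its underside, 12 mm above the table.
- red_well: round open cup with red sides and rim and a white floor, outer diameter 36 mm, inner 28 mm, 7 mm tall, fixed on the test plate. Origin: centre of its underside, 12 mm above the table.
- reagent_bottle: small loose bottle with a green cap, 28 mm diameter, 70 mm tall, standing on the table near one end of the test plate. Origin: centre of the underside. Bystander.
- cotton_jar: loose white jar with a red cap, 72 mm diameter, 100 mm tall, standing on the table beyond the far end of the splash guard. Origin: centre of the underside. Bystander.
Things that resemble listed ones, but are neither listed nor needed, are in the scene too. What is meant by the test_plate is not blue or brown, and is the larger of those in its own colour.

How it is judged:
By the outcome, as a careful person would: the job done as asked, in the order asked, and still so for the second after the job is handed in, while the arm keeps its last pose, push and grip.
It also fails if it takes over 43 s, if anything falls off the work surface, if the arm or the gripper's body presses on something with over 40 N, if the wrist force passes 120 N, or if a joint passes its speed limit or range.

## Working session

There is one attempt and no reset: what is moved stays moved. The work goes in short steps, Python scripts to look and compute and a shell command to move; the robot and the scene stay as the last step left them, time stands still between calls to the robot, and variables do not carry over. Pictures are saved under pics/ and viewed, at most 10 in all, crops included, and the job is handed in when it is done.

```bash
ls; mkdir -p pics; cat > h.py <<'E'
import numpy as np, cv2
from station import sensors, cams, r
def w(f,u,v,d):
    c=np.array([(u-f["cx"])/f["fx"]*d,(v-f["cy"])/f["fy"]*d,d]); return f["R"].T@(c-f["t"])
def ray(f,u,v):
    d=f["R"].T@np.array([(u-f["cx"])/f["fx"],(v-f["cy"])/f["fy"],1.]); return -f["R"].T@f["t"],d
def atz(f,u,v,z):
    o,d=ray(f,u,v); return o+d*(z-o[2])/d[2]
def dep(f,u,v):
    p=f["depth"][int(v)-2:int(v)+3,int(u)-2:int(u)+3]; p=p[p>0]; return np.median(p) if p.size else 0
def save(f,n): cv2.imwrite(f"pics/{n}.png",f["image"][:,:,::-1])
E
python3 - <<'E'
from h import *
np.set_printoptions(precision=3,suppress=True)
fs={}
for c in ("top","side"):
    f=fs[c]=cams.grab_frame(c); save(f,c+"1")
    for n in ("yellow_pipette","yellow_well","yellow_well_mouth","test_plate","splash_guard","stand","reagent_bottle","cotton_jar","blue_pipette","red_pipette"):
        for k,fn in(("box",cams.boxes_of),("tip",cams.tip_of)):
            try:
                for d in fn(f,n)[:3]:
                    u,v=d["position"]; print(c,n,k,round(d["p"],2),round(u),round(v),w(f,u,v,dep(f,u,v)) )
            except Exception as e: print(c,n,k,e)
a=np.hstack([fs["top"]["image"]]); 
E
```

```text
pics
top yellow_pipette box 0.67 362 144 [ 0.545 -0.204  0.146]
top yellow_well box 0.47 196 120 [0.639 0.192 0.049]
top yellow_well box 0.45 201 152 [0.563 0.182 0.015]
top yellow_well tip 0.75 198 166 [0.524 0.19  0.017]
top yellow_well tip 0.49 200 155 [0.554 0.185 0.015]
top yellow_well_mouth box 0.56 204 152 [0.562 0.176 0.015]
top yellow_well_mouth box 0.44 346 170 [ 0.493 -0.173  0.09 ]
top yellow_well_mouth tip 0.45 202 152 [0.562 0.18  0.015]
top yellow_well_mouth tip 0.39 201 153 [0.56  0.182 0.015]
top yellow_well_mouth tip 0.23 280 183 [ 0.479 -0.017  0.01 ]
top test_plate box 0.93 200 173 [0.507 0.184 0.017]
top test_plate box 0.75 144 195 [0.454 0.327 0.01 ]
top test_plate box 0.67 144 301 [0.191 0.323 0.012]
top test_plate tip 0.95 198 168 [0.52  0.191 0.016]
top test_plate tip 0.7 143 198 [0.448 0.331 0.01 ]
top test_plate tip 0.69 147 131 [0.621 0.323 0.01 ]
top splash_guard box 0.58 280 186 [ 0.471 -0.017  0.008]
top splash_guard tip 0.59 280 186 [ 0.471 -0.018  0.013]
top splash_guard tip 0.47 192 193 [0.456 0.205 0.015]
top stand box 0.76 344 173 [ 0.487 -0.168  0
[... 1520 characters left out ...]
rd tip 0.16 209 228 [0.565 0.179 0.013]
side stand box 0.97 262 132 [ 0.522 -0.153  0.081]
side stand tip 0.56 268 151 [ 0.477 -0.017  0.102]
side reagent_bottle box 0.58 170 220 [0.642 0.201 0.039]
side reagent_bottle tip 0.88 172 228 [0.641 0.201 0.016]
side reagent_bottle tip 0.29 251 243 [0.465 0.204 0.013]
side cotton_jar box 0.81 162 158 [0.74  0.017 0.07 ]
side cotton_jar box 0.53 268 112 [ 0.51  -0.177  0.128]
side cotton_jar tip 0.6 166 175 [0.739 0.019 0.02 ]
side blue_pipette box 0.59 285 118 [ 0.46  -0.155  0.126]
side blue_pipette box 0.29 255 110 [ 0.551 -0.196  0.124]
side red_pipette box 0.68 269 112 [ 0.507 -0.176  0.128]
side red_pipette tip 0.17 228 234 [0.519 0.191 0.013]
```

View pics/top1.png

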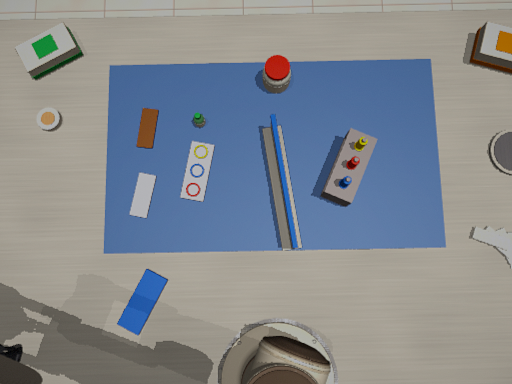

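View pics/side1.png

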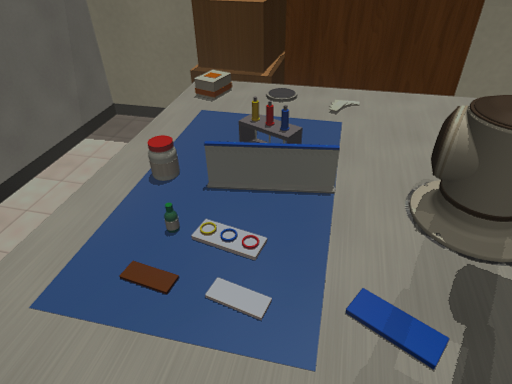

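The top view shows the yellow pipette at (361,144), red at (354,161) and blue at (346,182). The three-well plate is at (198,170) with the yellow well at (201,152). Look-alikes are the brown slab (147,128), the smaller white slab (143,195) and the blue slab (143,301). The side view agrees: yellow pipette (255,111), yellow well (208,228). Candidates for the pipette are (361,144), (354,161) and (346,182), and I choose the yellow one at (361,144).

```bash
cat >> h.py <<'E'
def blob(f,lo,hi,roi):
    x0,y0,x1,y1=roi; m=cv2.inRange(cv2.cvtColor(f["image"],cv2.COLOR_RGB2HSV),lo,hi); k=np.zeros_like(m); k[y0:y1,x0:x1]=m[y0:y1,x0:x1]; return k
def tri(f1,p1,f2,p2):
    o1,d1=ray(f1,*p1); o2,d2=ray(f2,*p2)
    s=np.linalg.lstsq(np.array([d1,-d2]).T,o2-o1,rcond=None)[0]; a=o1+s[0]*d1; b=o2+s[1]*d2; return (a+b)/2,np.linalg.norm(a-b)
YL,YH=(22,110,60),(35,255,255)
E
python3 - <<'E'
from h import *
from scipy.spatial.transform import Rotation as R
np.set_printoptions(precision=4,suppress=True)
T=cams.grab_frame("top");S=cams.grab_frame("side")
def cen(m): 
    v,u=np.nonzero(m); return np.array([u.mean(),v.mean()]),len(u),(u.min(),u.max(),v.min(),v.max())
for n,rt,rs in(("pip",(345,125,380,156),(240,90,266,130)),("well",(185,140,215,165),(190,215,222,240))):
    a=cen(blob(T,YL,YH,rt));b=cen(blob(S,YL,YH,rs)); print(n,a,b,tri(T,a[0],S,b[0]))
    m=blob(T,YL,YH,rt); v,u=np.nonzero(m); P=np.array([w(T,x,y,T["depth"][y,x]) for x,y in zip(u,v)]); print("  top depth",np.median(P,0),P.max(0),P.min(0), "atz .019", atz(T,*a[0],.019))
a=T["image"][115:210,315:395];b=S["image"][80:150,225:305]
cv2.imwrite("pics/crop1.png",np.hstack([cv2.resize(a,(380,450),interpolation=2),cv2.resize(b,(400,450),interpolation=2)])[:,:,::-1])
s=sensors.get_state();print(s["t"],s["ee_pos"],s["eef_rot"]);print(R.from_quat(s["eef_rot"]).as_matrix())
E
```

```text
pip (array([359.8818, 144.1545]), 110, (np.int64(354), np.int64(367), np.int64(137), np.int64(150))) (array([254.7364, 110.6047]), 129, (np.int64(252), np.int64(259), np.int64(100), np.int64(120))) (array([ 0.5526, -0.204 ,  0.1165]), np.float64(0.003928973978979528))
  top depth [ 0.5475 -0.2013  0.1278] [ 0.575  -0.1944  0.1563] [ 0.5414 -0.2274  0.0883] atz .019 [ 0.5736 -0.2249  0.019 ]
well (array([200.22, 151.14]), 50, (np.int64(194), np.int64(207), np.int64(145), np.int64(157))) (array([207.1667, 227.625 ]), 72, (np.int64(200), np.int64(215), np.int64(222), np.int64(234))) (array([0.5652, 0.1847, 0.0179]), np.float64(0.0026721599551353913))
  top depth [0.5637 0.1859 0.0185] [0.581  0.2003 0.0238] [0.5473 0.1667 0.0142] atz .019 [0.5636 0.1843 0.019 ]
2.2 [0.131  0.5598 0.2423] [ 0.1147  0.9934 -0.0001 -0.    ]
[[-0.9737  0.2278 -0.    ]
 [ 0.2278  0.9737 -0.0001]
 [ 0.     -0.0001 -1.    ]]
```

View pics/crop1.png

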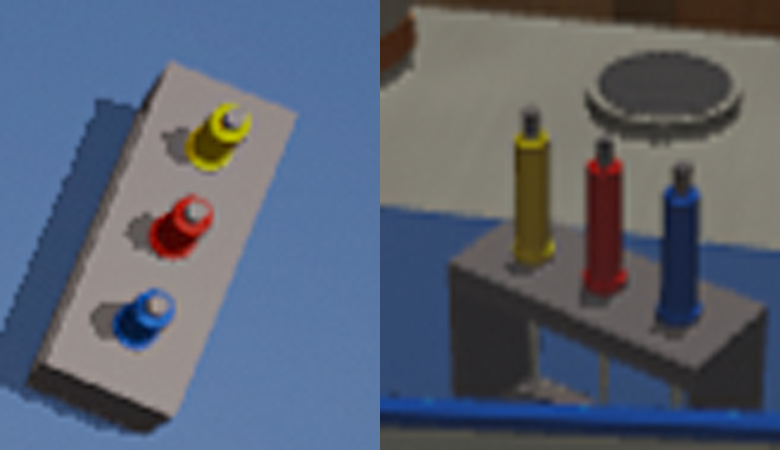

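Crop confirms it: the yellow pipette is the far end one, with a yellow grip and grey button. I'll move to hover above it.

```bash
python3 -m inch '[[0,0,-0.1,21,-38,3,8.5],[0,0,-0.1,21,-38,3,8.5],[0,0,-0.1,21,-38,3,8.5],[0,0,-0.1,21,-38,3,8.5],[0,0,-0.1,21,-38,3,8.5],[0,0,-0.1,21,-38,3,8.5],[0,0,-0.1,21,-38,3,8.5],[0,0,-0.1,21,-38,3,8.5]]' 30
```

```text
t: 3.0
ee_pos: [0.3243, 0.2088, 0.2703]
eef_rot: [0.164, 0.986, 0.0, 0.0]
ft_force: [2.2, 0.9, -0.6]
grip_width: 0.994
finger_force: 0.0
```

```bash
python3 -m inch '[[0,0,-0.115,20,-36,2,8.5],[0,0,-0.115,20,-36,2,8.5],[0,0,-0.115,20,-36,2,8.5],[0,0,-0.115,20,-36,2,8.5],[0,0,-0.115,20,-36,2,8.5],[0,0,-0.115,20,-36,2,8.5],[0,0,-0.115,20,-36,2,8.5],[0,0,-0.115,20,-36,2,8.5],[0,0,-0.115,20,-36,2,8.5]]' || python3 -m inch '[[0,0,-0.115,20,-36,2,8.5],[0,0,-0.115,20,-36,2,8.5],[0,0,-0.115,20,-36,2,8.5],[0,0,-0.115,20,-36,2,8.5],[0,0,-0.115,20,-36,2,8.5],[0,0,-0.115,20,-36,2,8.5],[0,0,-0.115,20,-36,2,8.5],[0,0,-0.115,20,-36,2,8.5]]'
```

```text
t: 3.8
ee_pos: [0.5186, -0.1409, 0.2894]
eef_rot: [0.221, 0.975, -0.0, 0.0]
ft_force: [0.9, 0.4, 0.4]
grip_width: 0.991
finger_force: 0.0invalid input at $: expected 1 to 8 rows
```

```bash
python3 - <<'E'
from h import *
np.set_printoptions(precision=4,suppress=True)
cams.grab_frame("top");cams.grab_frame("top")
f=cams.grab_frame("wrist"); save(f,"wr1")
s=sensors.get_state();print(s["t"],s["ee_pos"],s["eef_rot"]); print(-f["R"].T@f["t"],f["R"][2])
for n in ("yellow_pipette","red_pipette","blue_pipette","stand"):
    for d in cams.boxes_of(f,n)[:2]:
        u,v=d["position"]; print(n,round(d["p"],2),round(u),round(v),w(f,u,v,dep(f,u,v)) )
E
```

```text
3.95 [ 0.5186 -0.1409  0.2882] [ 0.222   0.975   0.     -0.0009]
[ 0.4463 -0.1094  0.4192] [ 0.283  -0.1365 -0.9494]
yellow_pipette 0.82 218 233 [ 0.5472 -0.2007  0.1352]
red_pipette 0.84 212 185 [ 0.5024 -0.1814  0.1438]
red_pipette 0.33 224 158 [ 0.494  -0.1723  0.0896]
blue_pipette 0.62 207 127 [ 0.4582 -0.1621  0.1445]
stand 0.91 223 159 [ 0.4945 -0.1732  0.0899]
```

View pics/wr1.png

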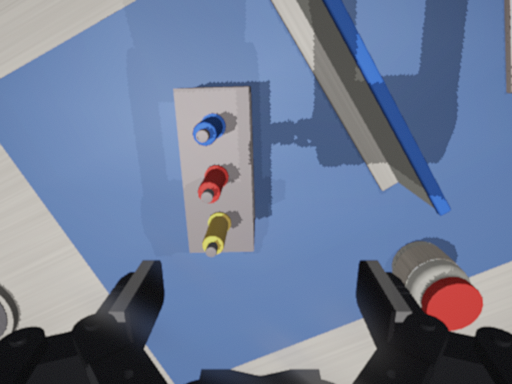

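The wrist view shows blue (208,130), red (212,185) and yellow (217,233, button at 211,250) on the stand, and the row runs along the image's vertical, so the fingers straddle it correctly. Next I'll fit the axis.

```bash
cat >> h.py <<'E'
from scipy.optimize import least_squares
def cloud(f,m):
    v,u=np.nonzero((m>0)&(f["depth"]>0)); d=f["depth"][v,u]
    c=np.c_[(u-f["cx"])/f["fx"]*d,(v-f["cy"])/f["fy"]*d,d]; return (c-f["t"])@f["R"]
def axis(P,z0,z1,r=.010):
    Q=P[(P[:,2]>z0)&(P[:,2]<z1)]; g=np.median(Q[:,:2],0)
    cam=None
    s=least_squares(lambda p:np.hypot(*(Q[:,:2]-p).T)-r,g,loss="soft_l1",f_scale=.001)
    return s.x,len(Q),np.sqrt(np.mean(s.fun**2))
E
python3 - <<'E'
from h import *
np.set_printoptions(precision=4,suppress=True)
f=cams.grab_frame("wrist"); C=-f["R"].T@f["t"]
for n,lo,hi,roi in(("y",YL,YH,(195,205,240,258)),("r",(0,130,60),(8,255,255),(195,160,235,205)),("b",(105,170,60),(125,255,255),(190,110,228,146))):
    P=cloud(f,blob(f,lo,hi,roi)); 
    away=(P[:,:2].mean(0)-C[:2]); away/=np.linalg.norm(away)
    Q=P[(P[:,2]>.1)&(P[:,2]<.138)]
    g0=np.median(Q[:,:2],0)+away*.009
    s=least_squares(lambda p:np.hypot(*(Q[:,:2]-p).T)-.010,g0,loss="soft_l1",f_scale=.001)
    T=P[P[:,2]>.1425]; print(n,s.x,len(Q),s.cost,"top ring",T.mean(0),len(T), "zmax",np.percentile(P[:,2],98))
P=cloud(f,np.full(f["depth"].shape,255,np.uint8)); Q=P[(abs(P[:,2]-.09)<.004)&(P[:,0]>.4)&(P[:,0]<.62)&(P[:,1]<-.1)&(P[:,1]>-.27)]
print(cv2.minAreaRect((Q[:,:2]*1000).astype(np.float32)),len(Q),Q[:,2].mean())
for x,y in((211,250),):
  m=np.zeros(f["depth"].shape,np.uint8); m[247:253,208:214]=1; print(cloud(f,m)[::4])
S=cams.grab_frame("side");T=cams.grab_frame("top")
def top(f,roi):
    P=cloud(f,blob(f,YL,YH,roi)); C=-f["R"].T@f["t"]; Q=P[(P[:,2]>.1)&(P[:,2]<.142)];a=P[:,:2].mean(0)-C[:2];a/=np.linalg.norm(a)
    s=least_squares(lambda p:np.hypot(*(Q[:,:2]-p).T)-.010,np.median(Q[:,:2],0)+a*.009,loss="soft_l1",f_scale=.001); print(s.x,len(Q),s.cost)
top(S,(240,90,266,130))
E
```

```text
y [ 0.5532 -0.2086] 286 1.2199678951433482e-05 top ring [ 0.5502 -0.2058  0.1442] 182 zmax 0.14518194028310422
r [ 0.5076 -0.188 ] 231 5.840702088806964e-06 top ring [ 0.5055 -0.1846  0.1442] 194 zmax 0.14511728854318118
b [ 0.462  -0.1674] 158 1.6608844513018759e-06 top ring [ 0.4631 -0.1605  0.1439] 48 zmax 0.14477624412997778
((507.6206359863281, -187.91238403320312), (70.39568328857422, 170.43260192871094), 65.69154357910156) 9145 0.08958200287873794
[[ 0.5493 -0.2048  0.1504]
 [ 0.5533 -0.2039  0.1441]
 [ 0.551  -0.2038  0.1501]
 [ 0.55   -0.2048  0.1529]
 [ 0.5535 -0.2034  0.1481]
 [ 0.5517 -0.2038  0.1528]
 [ 0.5513 -0.2042  0.155 ]
 [ 0.5572 -0.205   0.1442]
 [ 0.5535 -0.2036  0.1535]]
[ 0.5535 -0.206 ] 86 5.856973676919539e-05
```

```bash
python3 -m inch '[[0,0,0.022,3.5,-6.8,0,8],[0,0,0.022,3.5,-6.8,0,7],[0,0,0.022,3.5,-6.8,-3,6],[0,0,0.022,3.5,-6.8,-7,6],[0,0,0.022,3.5,-6.8,-9,6],[0,0,0.022,3.5,-6.8,-9,6],[0,0,0.022,3.5,-6.8,-9,6]]'; python3 - <<'E'
from h import *
np.set_printoptions(precision=4,suppress=True)
f=cams.grab_frame("wrist"); save(f,"wr2")
s=sensors.get_state();print(s["t"],s["ee_pos"],s["eef_rot"],s["grip_width"])
E
```

```text
t: 5.0
ee_pos: [0.5532, -0.2064, 0.2004]
eef_rot: [0.21, 0.978, -0.0, 0.0]
ft_force: [0.6, -0.5, 0.6]
grip_width: 0.701
finger_force: 0.0
5.05 [ 0.5535 -0.2066  0.2011] [ 0.2096  0.9778 -0.0003  0.001 ] 0.7038715428053072
```

View pics/wr2.png

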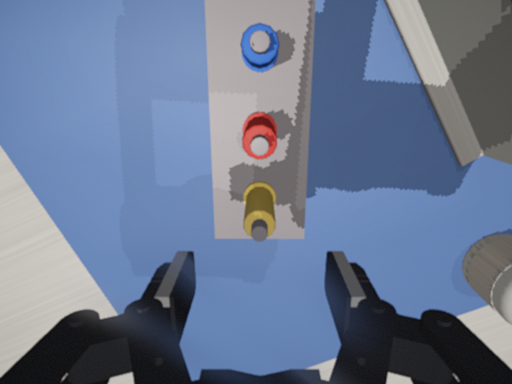

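The pipette (260,205) is centred between the fingers (190 / 330). I'll descend and close.

```bash
python3 -m inch '[[0,0,0,0,-0.2,-4,6],[0,0,0,0,-0.2,-7,6],[0,0,0,0,-0.2,-8.7,6],[0,0,0,0,-0.2,-8.7,6],[0,0,0,0,-0.2,-8.7,3],[0,0,0,0,-0.2,-8.7,1.8],[0,0,0,0,-0.2,-8.7,1.5],[0,0,0,0,-0.2,-8.7,1]]' 30;python3 -m inch '[[0,0,0,0,0,0,0.5],[0,0,0,0,0,0,0.5],[0,0,0,0,0,0,0.5],[0,0,0,0,0,0,0.5],[0,0,0,0,0,0,0.5]]' 40
```

```text
t: 5.85
ee_pos: [0.5537, -0.2089, 0.114]
eef_rot: [0.21, 0.978, -0.0, 0.001]
ft_force: [-0.2, 0.3, 7.5]
grip_width: 0.224
finger_force: 29.0
t: 6.35
ee_pos: [0.5537, -0.2089, 0.114]
eef_rot: [0.21, 0.978, -0.0, 0.001]
ft_force: [-0.1, 1.6, 8.3]
grip_width: 0.224
finger_force: 38.7
```

```bash
python3 -m inch '[[0,0,0,0,0,0.6,0.5],[0,0,0,0,0,1.6,0.5],[0,0,0,0,0,3,0.5],[0,0,0,0,0,5,0.5],[0,0,0,0,0,7.5,0.5],[0,0,0,0,0,10,0.5],[0,0,0,0,0,12,0.5],[0,0,0,0,0,14,0.5]]' 40; python3 -m inch '[[0,0,0,0,0,1,0.5],[0,0,0,0,0,1,0.5],[0,0,0,0,0,1,0.5]]'; python3 - <<'E'
from h import *
np.set_printoptions(precision=4,suppress=True)
S=cams.grab_frame("side");T=cams.grab_frame("top")
s=sensors.get_state();print(s["t"],s["ee_pos"],s["ft_force"],s["grip_width"])
cv2.imwrite("pics/lift.png",np.hstack([cv2.resize(S["image"][20:170,180:330],(400,400)),cv2.resize(T["image"][80:230,290:440],(400,400))])[:,:,::-1])
E
```

```text
t: 7.15
ee_pos: [0.5528, -0.2088, 0.2547]
eef_rot: [0.21, 0.978, -0.0, 0.001]
ft_force: [-0.5, 0.4, -0.9]
grip_width: 0.221
finger_force: 39.3
t: 7.45
ee_pos: [0.5528, -0.2086, 0.2617]
eef_rot: [0.21, 0.978, -0.0, -0.0]
ft_force: [0.2, -0.6, -1.1]
grip_width: 0.225
finger_force: 39.3
7.55 [ 0.5527 -0.2085  0.2612] [ 0.3512 -0.3571 -1.014 ] 0.21999226126125057
```

View pics/lift.png

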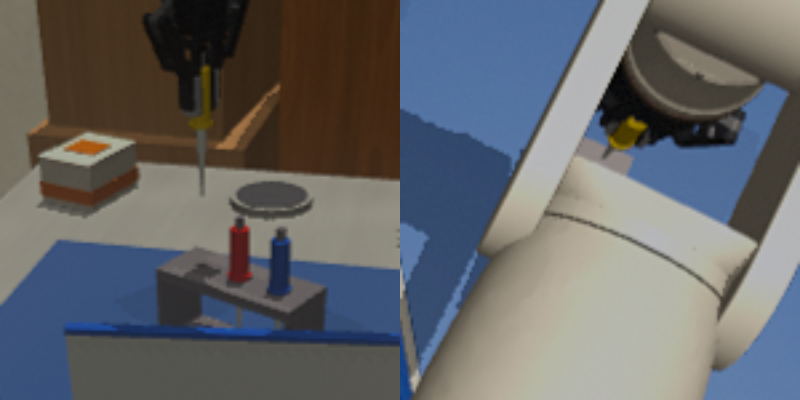

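Lift worked: the pipette hangs upright from the gripper with its tip at about (202,195) in the left crop, and red and blue are still in the stand. Now over the guard at this height.

```bash
python3 -m inch '[[0,0,0,0,1.5,0,0.5],[0,0,0,0.2,5,0,0.5],[0,0,0,0.4,9.5,0,0.5],[0,0,0,0.5,14,0,0.5],[0,0,0,0.6,18.5,0,0.5],[0,0,0,0.8,23,0,0.5],[0,0,0,1,27.5,0,0.5],[0,0,0,1.1,31,0,0.5]]'; python3 -m inch '[[0,0,0,0.1,3.5,0,0.5],[0,0,0,0.1,6,0,0.5],[0,0,0,0.1,7.5,0,0.5],[0,0,0,0.1,8,0,0.5],[0,0,0,0.1,8,0,0.5],[0,0,0,0.1,8,0,0.5]]'; python3 - <<'E'
from h import *
np.set_printoptions(precision=4,suppress=True)
S=cams.grab_frame("side");W=cams.grab_frame("wrist")
s=sensors.get_state();print(s["t"],s["ee_pos"],s["ft_force"],s["grip_width"])
for n,f in(("s",S),("w",W)):
  for k in ("yellow_pipette","yellow_well_mouth","yellow_well"):
    for d in cams.tip_of(f,k)[:2]: u,v=d["position"]; print(n,k,d["p"],u,v,w(f,u,v,dep(f,u,v)))
print(W["R"],W["t"])
cv2.imwrite("pics/car.png",np.hstack([cv2.resize(S["image"][100:300,100:300],(400,400)),cv2.resize(W["image"],(400,300),interpolation=3) if 0 else cv2.resize(W["image"][:, 64:448],(400,400))])[:,:,::-1])
E
```

```text
t: 8.35
ee_pos: [0.5632, 0.1045, 0.2619]
eef_rot: [0.209, 0.978, 0.0, -0.0]
ft_force: [0.3, -1.0, 0.1]
grip_width: 0.22
finger_force: 39.3
t: 8.95
ee_pos: [0.5651, 0.1804, 0.2622]
eef_rot: [0.21, 0.978, -0.0, -0.0]
ft_force: [0.7, -0.2, -0.8]
grip_width: 0.224
finger_force: 39.3
9.05 [0.5652 0.1803 0.2623] [ 0.8826 -1.2049  0.3491] 0.22698959924683987
s yellow_pipette 0.57 201.0 168.9 [ 0.6715 -0.0534  0.0017]
s yellow_well 0.62 250.1 240.4 [0.4688 0.1986 0.0141]
w yellow_pipette 0.96 261.2 198.3 [0.6143 0.1587 0.0008]
w yellow_well_mouth 0.98 263.2 157.0 [0.5658 0.1829 0.0136]
w yellow_well_mouth 0.56 249.6 112.0 [0.5142 0.1898 0.0135]
w yellow_well 0.81 263.5 154.2 [0.563  0.1845 0.0137]
w yellow_well 0.51 262.2 157.8 [0.5662 0.1815 0.014 ]
[[ 0.4114  0.9114  0.0005]
 [ 0.8648 -0.3906  0.3155]
 [ 0.2878 -0.1294 -0.9489]] [-0.3956 -0.4656  0.2595]
```

View pics/car.png

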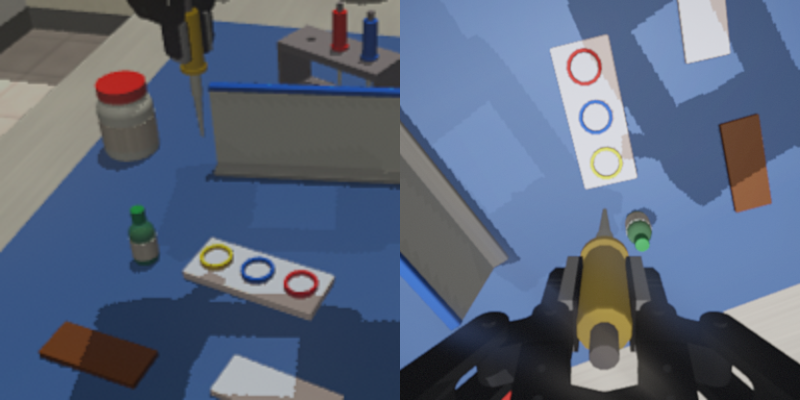

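The pipette is held upright past the guard: tip near (202,135) in the left crop and (604,208) in the right. The yellow well is at (606,162) on the right. Triangulating tip and well next.

```bash
cat > m.py <<'E'
from h import *
np.set_printoptions(precision=4,suppress=True)
S=cams.grab_frame("side");W=cams.grab_frame("wrist");s=sensors.get_state();print(s["t"],s["ee_pos"])
a=cams.tip_of(S,"yellow_pipette");b=cams.tip_of(W,"yellow_pipette")
print("S",[(x["p"],x["position"]) for x in a[:2]],"W",[(x["p"],x["position"]) for x in b[:2]])
if a and b: print("tip",tri(S,a[0]["position"],W,b[0]["position"]))
def ring(f,near):
    c=cloud(f,blob(f,YL,YH,(0,0,512,384))); c=c[(c[:,2]<.026)&(np.hypot(*(c[:,:2]-near).T)<.03)]
    cc,rr=cv2.minEnclosingCircle((c[:,:2]*1000).astype(np.float32)); e=cv2.fitEllipse((c[:,:2]*1000).astype(np.float32)) 
    print("ring",len(c),cc,rr,e,c.mean(0))
for f in(S,W): ring(f,[.564,.184])
E
python3 m.py
```

```text
9.45 [0.565  0.1812 0.2623]
S [(0.69, [203.0, 169.6])] W [(0.92, [261.5, 200.7])]
tip (array([0.563 , 0.1809, 0.1637]), np.float64(0.0033357546411292055))
ring 71 (567.8820190429688, 181.521728515625) 21.80321502685547 ((566.0042114257812, 184.29998779296875), (30.500131607055664, 36.23093795776367), 35.82286071777344) [0.5664 0.1849 0.0185]
ring 138 (563.3980712890625, 182.45497131347656) 16.670021057128906 ((563.3645629882812, 182.2176513671875), (31.056373596191406, 31.404247283935547), 52.76626968383789) [0.5628 0.182  0.0183]
```

```bash
python3 -m inch '[[0,0,0,0,0.2,-2,0.5],[0,0,0,0,0.2,-5,0.5],[0,0,0,0,0.2,-8,0.5],[0,0,0,0,0.2,-10,0.5],[0,0,0,0,0.2,-10.5,0.5],[0,0,0,0,0.2,-10.5,0.5],[0,0,0,0,0.2,-10.5,0.5]]'; python3 m.py; python3 - <<'E'
from h import *
S=cams.grab_frame("side");W=cams.grab_frame("wrist")
cv2.imwrite("pics/low.png",np.hstack([cv2.resize(S["image"][170:250,170:250],(400,400),interpolation=2),cv2.resize(W["image"][110:210,215:315],(400,400),interpolation=2)])[:,:,::-1])
E
```

```text
t: 10.25
ee_pos: [0.5655, 0.1835, 0.1586]
eef_rot: [0.21, 0.978, 0.0, 0.001]
ft_force: [-0.3, 1.0, -1.0]
grip_width: 0.222
finger_force: 39.3
10.35 [0.5656 0.1834 0.1586]
S [(0.66, [201.2, 212.0])] W [(0.65, [263.5, 199.0])]
tip (array([0.5696, 0.1862, 0.0606]), np.float64(0.009589115118286877))
ring 79 (568.705322265625, 181.56405639648438) 23.103065490722656 ((565.7506103515625, 184.32217407226562), (30.304161071777344, 36.937477111816406), 35.68423843383789) [0.5653 0.1859 0.0184]
ring 377 (563.556396484375, 181.8665771484375) 17.042842864990234 ((563.3351440429688, 181.96136474609375), (31.026134490966797, 31.439529418945312), 60.9890022277832) [0.5624 0.1829 0.0181]
```

View pics/low.png

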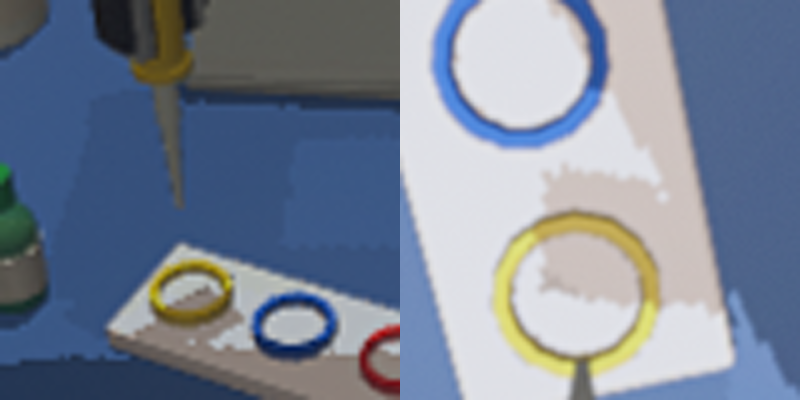

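In the side crop the tip is at (180,207), i.e. pixel (206,211.4), where the network was 5 px off. The well's ring is centred at (191,291), i.e. (208.2,228.2). In the wrist crop the tip is at (583,358), i.e. (260.8,199.5), and the ring at (577,293), i.e. (259.3,183.3).

```bash
python3 - <<'E'
from h import *
np.set_printoptions(precision=4,suppress=True)
S=cams.grab_frame("side");W=cams.grab_frame("wrist")
print("tip",tri(S,(206,211.2),W,(260.7,199.5)));print("well",tri(S,(208.2,228.2),W,(259.3,183.3)))
print(atz(S,208.2,228.2,.019),atz(W,259.3,183.3,.019))
for z in(.058,.061,.064): print(z,atz(S,206,211.2,z),atz(W,260.7,199.5,z))
E
```

```text
tip (array([0.5636, 0.184 , 0.063 ]), np.float64(0.002137877490732353))
well (array([0.565 , 0.182 , 0.0141]), np.float64(0.0011853335725355407))
[0.5633 0.187  0.019 ] [0.5631 0.1825 0.019 ]
0.058 [0.5673 0.1783 0.058 ] [0.5641 0.1831 0.058 ]
0.061 [0.5658 0.1816 0.061 ] [0.5631 0.1836 0.061 ]
0.064 [0.5642 0.185  0.064 ] [0.5622 0.184  0.064 ]
```

```bash
python3 -m inch '[[0,0,0,0,0,-1,0.5],[0,0,0,0,0,-2,0.5],[0,0,0,0,0,-2.8,0.5],[0,0,0,0,0,-3.4,0.5],[0,0,0,0,0,-3.4,0.5],[0,0,0,0,0,-3.4,0.5],[0,0,0,0,0,-3.4,0.5]]'; python3 m.py; python3 - <<'E'
from h import *
S=cams.grab_frame("side");W=cams.grab_frame("wrist")
cv2.imwrite("pics/fin.png",np.hstack([cv2.resize(S["image"][190:240,180:230],(400,400),interpolation=2),cv2.resize(W["image"][140:215,220:295],(400,400),interpolation=2)])[:,:,::-1])
E
```

```text
t: 11.35
ee_pos: [0.5652, 0.1834, 0.1236]
eef_rot: [0.21, 0.978, 0.0, 0.0]
ft_force: [-0.3, 0.3, -0.2]
grip_width: 0.225
finger_force: 39.3
11.45 [0.5652 0.1834 0.1236]
S [(0.73, [206.2, 224.0])] W [(0.85, [259.5, 199.2])]
tip (array([0.5657, 0.1831, 0.0263]), np.float64(0.005328730064092556))
ring 73 (567.5916137695312, 181.18942260742188) 22.504182815551758 ((565.864013671875, 184.29165649414062), (30.21590805053711, 35.80421829223633), 34.370445251464844) [0.5648 0.1873 0.0182]
ring 488 (563.3157958984375, 181.93038940429688) 17.107515335083008 ((563.341064453125, 181.99685668945312), (31.181949615478516, 31.383024215698242), 57.958805084228516) [0.5616 0.1832 0.0181]
```

View pics/fin.png

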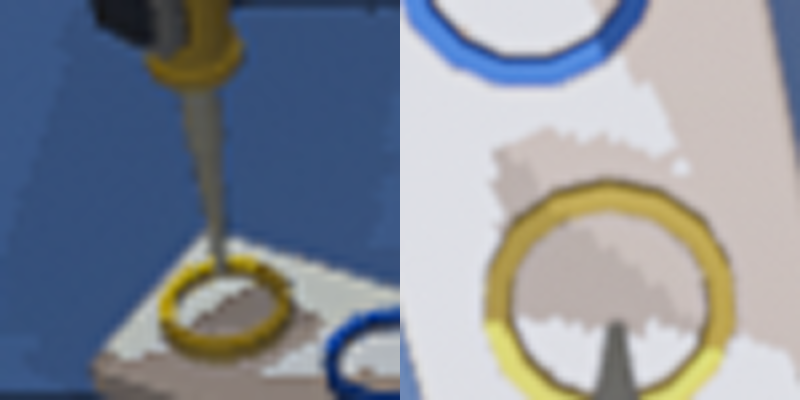

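Side crop: tip at (220,268), i.e. pixel (207.5,223.5), and ring centre (226,308), i.e. (208.2,228.5). Wrist crop: tip at (617,322), i.e. (260.7,200.4), and ring centre about (611,302), i.e. (259.6,196.6). The tip is inside the mouth's outline in both views.

```bash
python3 - <<'E'
from h import *
np.set_printoptions(precision=4,suppress=True)
S=cams.grab_frame("side");W=cams.grab_frame("wrist")
print("tip",tri(S,(207.5,223.5),W,(260.7,200.4)));print("well",tri(S,(208.2,228.5),W,(259.6,196.6)))
A,B=atz(S,208.2,228.5,.019),atz(W,259.6,196.6,.019)
for z in(.025,.028,.031,.034): print(z,"tip-well: side",(atz(S,207.5,223.5,z)-A)*1000,"wrist",(atz(W,260.7,200.4,z)-B)*1000)
E
```

```text
tip (array([0.564 , 0.1837, 0.029 ]), np.float64(0.002049114097518873))
well (array([0.5653, 0.1819, 0.0131]), np.float64(0.0007896222483634866))
0.025 tip-well: side [ 3.9841 -8.472   6.    ] wrist [1.0996 0.367  6.    ]
0.028 tip-well: side [ 2.5524 -5.3305  9.    ] wrist [0.1377 0.7873 9.    ]
0.031 tip-well: side [ 1.1206 -2.189  12.    ] wrist [-0.8243  1.2076 12.    ]
0.034 tip-well: side [-0.3112  0.9525 15.    ] wrist [-1.7862  1.6279 15.    ]
```

```bash
python3 -c "
from station import r,sensors
s=sensors.get_state();print(s['t'],max(abs(x) for x in s['qd']),s['ft_force']);print(r.job_done())"
```

```text
11.75 0.0017899300102172588 [-0.1295024   0.29138317 -0.60267008]
the job is handed in; nothing more can be done
None
```

I handed the job in at 11.75 s: the yellow pipette is held upright and still, its tip about 1 cm above the yellow well's rim and within about 1 mm of centre by my estimate. One side-camera estimate put the height nearer 1.4 cm, and I saw no contact with the guard, plate or other items.

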